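# Pack two marble slabs with a cork separator and snap the gift box lid home

## Robot

A 7-joint arm with a two-finger parallel gripper is mounted at the origin on the work surface. World frame = base frame: x ahead of the robot, y to its left, z up, the work surface at z = 0. Lengths are in m, angles in rad, forces in N, time in s.
With the tool pointing down it reaches from about 0.35 to 0.9 m from the base axis. Payload 8.1 kg.
Tool frame: the origin (TCP) lies at the very end of the fingers, on their centre line; the grasp point (between the pads) lies 19 mm behind it (grasp_offset is the distance from the TCP to the grasp point, in m); z points along the fingers, y is the line along which they close (so a half turn about z gives the same grasp; the last joint's range is limited). The gripper opens to 92 mm and grips with 3 to 60 N. Pads are 19 mm wide; open, the fingers measure 130 mm over their backs; the gripper's body (75 mm by 190 mm) begins 47 mm behind the grasp point.
Start: joints at [1.226, 0.434, 0.025, 1.573, -0.012, 1.134, -0.075], TCP at [0.15, -0.607, 0.227] pointing down, gripper open.
Joint ranges: [-2.62, 2.62], [-0.44, 2.09], [-1.27, 1.32], [0.08, 2.57], [-1.32, 4.46], [0.12, 2], [-2.74, 2.74]. Speed limits (rad/s): [2.22, 2.22, 3.01, 3.01, 3.14, 3.14, 3.14].

## Interface

Orientations are given as a rotation vector (axis times angle).
In Python, from cell import observe, get_image, camera_params, sign_off, silhouettes, grasp_offset gives the robot as it stands. The module is installed in compiled form; this text tells all that it offers.
- The arm moves only by the tool jog_arm, never from a script. Its argument "motion" is a list that holds one entry, the list of rows, each a list of 7 numbers: the shift along the tool's x, y, z in m, then the turn, a rotation vector about the tool's x, y, z in rad, then the closure, from -1 (fully open) to 1 (shut), so that 0 is half open. In form: [[[dx, dy, dz, wx, wy, wz, hand], ...]]. A call has 1 to 10 rows; each row is the pose to reach, as a shift and turn from the pose commanded when the call began, along the tool's axes at that moment; what a row does not reach only later rows make up. A row lasts 1/12 s, in which the tool goes at most 41.7 mm and 7.16 degrees, less where a joint would pass 70% of its speed; a pose out of reach is approached as far as the arm can. A call with a gripper value outside its range is refused whole. The fingers move at their own pace and stop on an object; "force" is the grip in N (left out, the last holds). Time passes only in rows, so rows that repeat a pose let the fingers close. It gives the time, the measured TCP pose, the force, the opening and the grip force at its end, in the units of the state.
- observe(): the state, without advancing time (a new reading comes with each control period).
- get_image(name): name is "scene" or "top" or "wrist"; returns the picture (480x640x3 uint8, red, green, blue); there is no depth.
- camera_params(name): a dict with "vertical_fov" (degrees; the focal length in pixels is half the picture's height over the tangent of half this angle, whatever the lens; pixels are square), "cx", "cy" (the principal point, pixels), "T" (4x4, takes a point from camera to world coordinates). Camera axes: x right, y down, z forward; pixel columns grow to the right and rows downward; lengths in m; the calibration is good to about 2 mm. A picture is of the moment at which its call begins: read the wrist's pose just before it. camera_params takes no time and is no camera call; for the wrist camera it gives the pose at the moment of the call.
- sign_off(): hands the job in; it is judged then, once.
Trained networks look in the newest picture that a camera, given by its name, has taken for a name from the list of things; names that differ only in an ending like _2 or _b are one class to them, and where a whole thing is asked for, a point or a joint stands for the part that bears it (a point fixed in the world has none). Each returns a list of dicts, best first, with "p" (0 to 1); they miss things now and then, are a little off and sometimes report something else, mostly with a low value. They report only what shows in the picture. A call takes as long as a camera call.
- silhouettes(query, camera): "mask" (480x640 bool, what is visible of it) and "pixel" ([column, row] in pixels, amid what is visible of it).
The state is a dict: "clock": time; "joints": joint angles; "dq": joint speeds; "joint_efforts": joint torques, N m; "position": TCP position; "ee_rot": TCP orientation; "force": force on the tool from outside, world axes, zero at the start; "ft_torque": the same for the moment, N m; "width": opening from 0.0 (shut) to 1.0 (fully open); "gripper_force": force on a finger pad.
Only numpy, scipy, OpenCV 4.12 (cv2) and the standard library are available. Lean on these libraries where they do the work, as an engineer would, in place of code of your own. Each camera call takes 0.05 s, during which the arm holds its last target. There are 200 camera calls.

## Task

Finish packing the wooden gift box, which already holds one marble slab: lay the cork sheet flat on that slab, then the loose marble slab of the same size flat on the cork. Set the lid on the box so that it rests, level and standing proud, on the two spring catches and let go of it; then push it down until both ends have snapped fully home and it sits flush on the rim all round. Leave the short slab and all other goods standing where they are.

Things in the scene. Friction and masses are not known exactly. Their poses are not given: they have to be found in the camera images.
- box: Fixed open wooden gift box, 195 long (x) x 84 wide (y) x 66 mm high; origin at the centre of its underside, z up. Floor 8, end walls 15, side walls 8 mm thick. Inside 68 wide; 156 long up to 46 mm height, 165 above that. Each long side has a thumb notch 80 mm wide at its middle, open from inner floor to rim, for the fingers.
- box_rim (a point): Centre of the box's mouth at rim height, 66 mm above its underside.
- catch_a (a point): Centre of the steel spring roller at the middle of the box's -x end wall: horizontal, 10 mm thick, 38 mm wide, 55 mm above the box's underside. It stands 4 mm into the opening (157 mm free between the two rollers) and yields outwards at about 5 N, rising 1.5 N per mm. Smooth.
- catch_b (a point): The same roller at the box's +x end wall.
- slab_low: Marble slab 150 (x) x 62 (y) x 14 mm lying in the box on its floor; origin at the centre of its underside. Its top is 22 mm above the box's underside.
- sheet: Loose stiff cork sheet 150 (x) x 62 (y) x 5 mm lying on the table; origin at the centre of its underside; about 35 g.
- slab_top: Loose marble slab 150 (x) x 62 (y) x 14 mm lying on the table; origin at the centre of its underside; about 0.35 kg.
- slab_short: Bystander: a shorter marble slab 100 (x) x 62 (y) x 14 mm on the table, not wanted; origin at the centre of its underside.
- lid: Loose wooden lid, about 0.17 kg, standing on its plug; origin at the centre of the plug's underside, z up, x along its length. Plug 62 mm wide (y), with a round-edged lip 162 long and 8 mm high at its foot. Cover plate 195 x 84 x 8 mm, underside 20.5 and top 28.5 mm above the origin. Either way round fits the box.
- lid_bar (a point): Centre of the top of the lid's grip bar, 60.5 mm above the lid's origin. The bar is 80 (x) x 16 (y) x 32 mm high and stands at the middle of the plate. The lid set on the box first rests on the two rollers, its plate about 11.5 mm above the rim (lid origin about 57 mm above the box's underside).
- lid_end_a (a point): Point on top of the lid's plate, 78 mm from its centre towards its -x end, above a roller when on the box. About 7 to 10 N of push here (about 16 N at the lid's middle) snaps the lip past the roller; the plate then meets the rim (lid origin 45.5 mm, this point 74 mm above the box's underside).
- lid_end_b (a point): The same point at the lid's +x end.
- mortar: Bystander: small dark stone mortar, 68 mm across, 58 mm high; origin under its centre.
- bowl: Bystander: small dark wooden bowl, 72 mm across, 45 mm high; origin under its centre.
- coasters: Bystander: round pile of marble coasters, 90 mm across, 30 mm high; origin under its centre.
- tortoise: Bystander: carved stone tortoise, about 100 mm long, 42 mm high; origin under its centre.
- stack: Fixed tall stack of three stone mortars, 110 mm across, 255 mm high with the pestle in the top one; origin under its centre. Keep clear of it.

How it is judged:
On the way, in this order (a step that is already met when the one before it is completed fails the run):
1. the cork sheet lies flat on the slab in the box, let go (z of sheet in the frame of box between 0.0195 and 0.0245 m and horizontal distance between sheet and box below 0.008 m and angle between sheet's own z axis and vertical below 0.04 rad and contact force between the fingers and sheet below 0.2 N), for 0.2 s.
2. the second slab lies flat on the cork sheet, let go (z of slab_top in the frame of box between 0.0245 and 0.0295 m and horizontal distance between slab_top and box below 0.008 m and angle between slab_top's own z axis and vertical below 0.04 rad and contact force between the fingers and slab_top below 0.2 N), for 0.2 s.
3. the lid rests level on the spring catches, still standing proud, let go (z of lid in the frame of box between 0.0535 and 0.0615 m and horizontal distance between lid and box below 0.008 m and angle between lid's own z axis and vertical below 0.05 rad and linear speed of lid below 0.02 m/s and contact force between the fingers and lid below 0.2 N), for 0.2 s.
4. the lid is pressed home at both ends (z of each of lid_end_a, lid_end_b in the frame of box below 0.0765 m), for 0.2 s.
At the end, for the whole second after the job is handed in: Slab, cork sheet and slab lie flat in the box in that order (each within 8 mm of the box's centre and 2.5 mm of its height), and both ends of the lid are within 2.5 mm of flush on the rim, lid level and at rest (all of step 4 and horizontal distance between each of lid, slab_low, sheet, slab_top and box below 0.008 m and angle between lid's own z axis and vertical below 0.03 rad and linear speed of lid below 0.02 m/s and z of slab_low in the frame of box below 0.01 m and z of sheet in the frame of box between 0.0195 and 0.0245 m and z of slab_top in the frame of box between 0.0245 and 0.0295 m and angle between slab_top's own z axis and vertical below 0.04 rad); the robot touches nothing.
It fails at once if the short slab or another of the goods is shifted by more than 25 mm or tipped over (distance of any of slab_short, mortar, bowl, coasters, tortoise from where it was at the start of the episode above 0.025 m or angle between any of mortar, bowl, tortoise's own z axis and vertical above 0.6 rad).
It also fails if it takes over 72 s, if anything falls off the work surface, if the arm or the gripper's body presses on something with over 40 N, if the wrist force passes 120 N, or if a joint passes its speed limit or range.

## Working session

There is one attempt and no reset: what is moved stays moved. The work goes in short steps, Python scripts to look and compute and a tool call to move; the robot and the scene stay as the last step left them, time stands still between calls to the robot, and variables do not carry over. Pictures are saved under pics/ and viewed, at most 11 in all, crops included, and the job is handed in when it is done.

Besides the shell and the picture viewer there is one more tool, called as name(argument=value, ...), one argument or row to a line, values as JSON. jog_arm: Moves the arm, as the interface text tells. Its arguments: {"type":"object","properties":{"motion":{"type":"array"},"force":{"type":"number"}},"required":["motion"]}

```bash
mkdir -p pics; python3 - <<'E'
from cell import *
import cv2,numpy as np
s=observe();print(s)
a=get_image("top");b=get_image("scene")
cv2.imwrite("pics/top.png",a[:,:,::-1]);cv2.imwrite("pics/scene.png",b[:,:,::-1])
for c in("top","scene","wrist"):
  print(c,camera_params(c))
print(grasp_offset)
E
```

```text
{'clock': 0.0, 'joints': array([ 1.22639027,  0.4352083 ,  0.02497912,  1.57408409, -0.0115983 ,
        1.13394994, -0.07511874]), 'dq': array([ 0.00044362,  0.00053143, -0.00106657, -0.00028629,  0.00046189,
       -0.0019354 ,  0.00042774]), 'joint_efforts': array([-8.06561075e-04, -6.67844296e+01,  9.84523594e-01, -3.14460254e+01,
       -6.06447598e-02,  4.28428408e-02,  1.56232591e-04]), 'position': array([ 0.14948581, -0.60635836,  0.22595917]), 'ee_rot': array([-3.11721774e+00, -3.78580706e-01,  5.03993060e-04]), 'force': array([ 0.31930584,  0.52995504, -0.41926215]), 'ft_torque': array([-0.00601953, -0.01866636,  0.04031008]), 'gripper_force': 0.0, 'width': 0.9974731343259198}
top {'vertical_fov': 42.0190452463432, 'cx': 315.59888436254636, 'cy': 233.2446095188267, 'T': array([[ 0.00340281, -0.99857151,  0.05332324,  0.51262676],
       [-0.99991937, -0.00274533,  0.01239845, -0.00548498],
       [-0.01223435, -0.05336113, -0.99850033,  1.39309641],
       [ 0.        ,  0.        ,  0.        ,  1.        ]])}
scene {'vertical_fov': 48.014029676386954, 'cx': 315.78510716554564, 'cy': 240.23629983278238, 'T': array([[-0.22759047,  0.5686407 , -0.79047475,  1.65532589],
       [ 0.9737538 ,  0.13496634, -0.18326928,  0.25669667],
       [ 0.00247311, -0.81143813, -0.5844331 ,  0.84724895],
       [ 0.        ,  0.        ,  0.        ,  1.        ]])}
wrist {'vertical_fov': 60.243861832385704, 'cx': 324.18322477462084, 'cy': 231.54924945792405, 'T': array([[ 0.23989404, -0.93075381, -0.27594964,  0.22378219],
       [-0.97079779, -0.23046166, -0.0666264 , -0.58714089],
       [-0.00158304,  0.28387458, -0.95886011,  0.38409251],
       [ 0.        ,  0.        ,  0.        ,  1.        ]])}
0.0188
```

View pics/top.png

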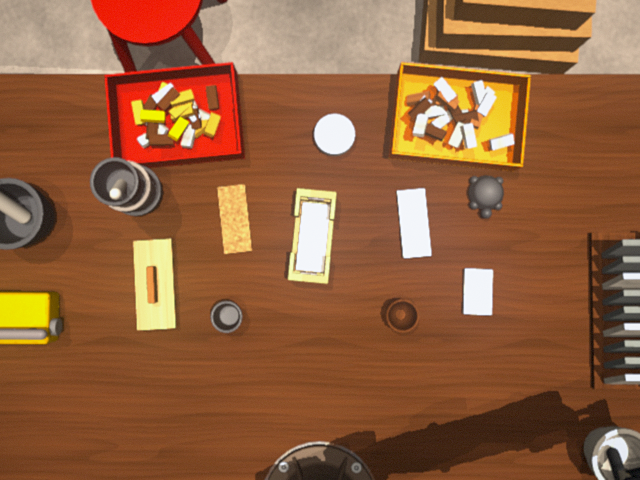

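View pics/scene.png

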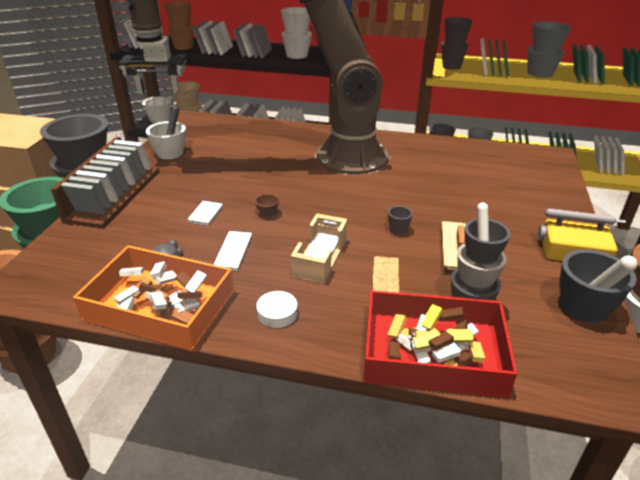

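```bash
cat > h.py <<'E'
from cell import *
import numpy as np,cv2
from scipy.spatial.transform import Rotation as R
def ray(c,px,z,P=None):
    P=P or camera_params(c); f=240/np.tan(np.radians(P["vertical_fov"])/2)
    px=np.atleast_2d(np.float64(px)); d=np.c_[(px-[P["cx"],P["cy"]])/f,np.ones(len(px))]@P["T"][:3,:3].T
    o=P["T"][:3,3]; return (o+d*((z-o[2])/d[:,2])[:,None])[:,:2]
def look(c,name,z,n=3):
    "min-area rectangle of the mask, mapped to the plane at height z"
    for s in silhouettes(name,c)[:n]:
        ct=max(cv2.findContours(s["mask"].astype(np.uint8),0,cv2.CHAIN_APPROX_NONE)[0],key=cv2.contourArea)[:,0]
        w=ray(c,ct,z); (m,wh,an)=cv2.minAreaRect((w*1000).astype(np.float32))
        if wh[0]<wh[1]: an+=90; wh=wh[::-1]
        an=(an+90)%180-90
        print(name,"p%.2f"%s["p"],"px",np.round(s["pixel"]),"c",np.round(m,1),"wh",np.round(wh,1),"ang%.1f"%an)
def rel(x,y,z,yaw):
    "shift and turn in tool axes to the tool-down pose with tool x at yaw deg"
    s=observe(); R0=R.from_rotvec(s["ee_rot"]); Rt=R.from_euler("z",yaw,degrees=True)*R.from_euler("x",180,degrees=True)
    print("pos",s["position"].round(4),"yaw",R0.as_matrix()[:2,0].round(3),"shift",R0.inv().apply(np.array([x,y,z])-s["position"]).round(4),"turn",(R0.inv()*Rt).as_rotvec().round(3))
E
python3 - <<'E'
from h import *
for n,z in (("box",.066),("slab_low",.022),("sheet",.005),("slab_top",.014),("slab_short",.014),("lid",.0285),("lid_bar",.0605),("mortar",.058),("bowl",.045),("coasters",.03),("tortoise",.03),("stack",.25)): look("top",n,z)
E
```

```text
box p0.66 px [301. 230.] c [578.9  18.3] wh [195.5  85.4] ang-5.2
box p0.21 px [228. 316.] c [406.6 200. ] wh [65.3 63.6] ang0.6
slab_low p0.60 px [313. 239.] c [577.8  18.1] wh [149.9  62.1] ang-5.6
sheet p0.90 px [235. 217.] c [618.5 194.3] wh [150.9  64.3] ang6.4
sheet p0.71 px [300. 232.] c [580.7  19.5] wh [205.7  89.9] ang-5.2
slab_top p0.65 px [414. 224.] c [ 609.1 -203.3] wh [150.6  65.4] ang5.2
slab_short p0.83 px [478. 292.] c [ 460.5 -342.7] wh [100.9  65.7] ang-0.5
lid p0.95 px [154. 285.] c [473.  364.2] wh [194.5  85. ] ang3.7
lid_bar p0.87 px [152. 286.] c [474.1 356.6] wh [190.2  85.4] ang3.6
lid_bar p0.51 px [333. 134.] c [796.9 -27.8] wh [89.2 86.1] ang0.1
mortar p0.89 px [227. 316.] c [406.  201.2] wh [65.6 64. ] ang0.6
bowl p0.77 px [404. 314.] c [ 407.7 -175.5] wh [70.6 65.2] ang45.1
coasters p0.64 px [333. 134.] c [803.4 -28.3] wh [91.2 88.1] ang0.1
tortoise p0.80 px [486. 190.] c [ 665.8 -359.3] wh [92.2 71.9] ang-0.7
stack p0.64 px [128. 185.] c [659.2 359.6] wh [139.   94.9] ang66.2
```

```bash
python3 - <<'E'
from h import *
m=silhouettes("stack","scene")[0]; 
r,c=np.nonzero(m["mask"]); print(c.min(),c.max(),r.min(),r.max(), [ (r0,c[r==r0].min(),c[r==r0].max()) for r0 in (260,270,280,285,290,295)])
print(ray("scene",[[452,284],[500,284],[476,298]],0), ray("top",[[160,195],[125,215],[127,214],[140,215]],0.0))
look("scene","stack",0);look("scene","sheet",.005);look("scene","box",.066)
rel(.579,.018,.25,-5.4)
E
```

```text
451 508 203 300 [(260, np.int64(457), np.int64(505)), (270, np.int64(456), np.int64(502)), (280, np.int64(451), np.int64(499)), (285, np.int64(451), np.int64(500)), (290, np.int64(451), np.int64(498)), (295, np.int64(451), np.int64(496))]
[[0.60971134 0.35298162]
 [0.58291127 0.46616195]
 [0.64826417 0.40918679]] [[0.67211252 0.36173417]
 [0.62685493 0.43978437]
 [0.62911693 0.43532239]
 [0.62693569 0.40599777]]
stack p0.58 px [481. 257.] c [436.6 427.1] wh [454.6 122.3] ang-6.8
stack p0.41 px [233. 248.] c [ 601.9 -211. ] wh [164.6  67.4] ang5.8
sheet p0.89 px [383. 274.] c [613.3 191.3] wh [133.3  61. ] ang7.8
box p0.72 px [322. 257.] c [619.8  25. ] wh [273.1 107.1] ang-4.8
box p0.71 px [276. 311.] c [858.7 -13.2] wh [107.9  83.4] ang14.9
pos [ 0.1496 -0.6068  0.2267] yaw [0.971 0.239] shift [ 0.5665 -0.5039 -0.0233] turn [0.    0.    0.336]
```

```bash
python3 - <<'E'
import cv2
a=cv2.imread("pics/top.png")[140:270,80:260]
cv2.imwrite("pics/c.png",cv2.resize(a,None,fx=4,fy=4,interpolation=2))
E
```

```text
(no output)
```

View pics/c.png

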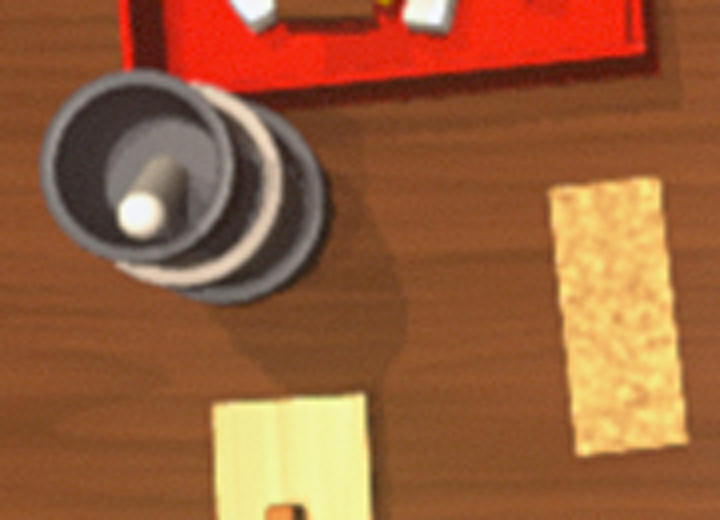

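jog_arm(
  motion=[
    [[0.5665, -0.504, -0.023, 0, 0, 0.336, -1], [0.5665, -0.504, -0.023, 0, 0, 0.336, -1], [0.5665, -0.504, -0.023, 0, 0, 0.336, -1], [0.5665, -0.504, -0.023, 0, 0, 0.336, -1], [0.5665, -0.504, -0.023, 0, 0, 0.336, -1], [0.5665, -0.504, -0.023, 0, 0, 0.336, -1], [0.5665, -0.504, -0.023, 0, 0, 0.336, -1], [0.5665, -0.504, -0.023, 0, 0, 0.336, -1], [0.5665, -0.504, -0.023, 0, 0, 0.336, -1], [0.5665, -0.504, -0.023, 0, 0, 0.336, -1]],
  ],
)

```text
clock: 1.73
position: [0.3863, -0.2618, 0.2398]
ee_rot: [3.137, -0.148, 0.001]
force: [0.6, -0.6, 0.6]
width: 1.0
gripper_force: 0.0
```

```bash
python3 - <<'E'
from h import *
rel(.579,.018,.25,-5.4)
E
```

```text
pos [ 0.3863 -0.2618  0.2398] yaw [ 0.996 -0.094] shift [ 0.1655 -0.2967 -0.0102] turn [ 0.001 -0.001 -0.   ]
```

jog_arm(
  motion=[
    [[0.1655, -0.297, -0.01, 0, 0, 0, -1], [0.1655, -0.297, -0.01, 0, 0, 0, -1], [0.1655, -0.297, -0.01, 0, 0, 0, -1], [0.1655, -0.297, -0.01, 0, 0, 0, -1], [0.1655, -0.297, -0.01, 0, 0, 0, -1], [0.1655, -0.297, -0.01, 0, 0, 0, -1], [0.1655, -0.297, -0.01, 0, 0, 0, -1], [0.1655, -0.297, -0.01, 0, 0, 0, -1], [0.1655, -0.297, -0.01, 0, 0, 0, -1], [0.1655, -0.297, -0.01, 0, 0, 0, -1]],
  ],
)

```text
clock: 2.57
position: [0.5793, 0.0206, 0.2491]
ee_rot: [-3.137, 0.139, -0.0]
force: [-0.1, -0.3, 1.0]
width: 1.001
gripper_force: 0.0
```

```bash
python3 - <<'E'
from h import *
a=get_image("wrist");cv2.imwrite("pics/w1.png",a[:,:,::-1])
look("wrist","box",.066);look("wrist","slab_low",.022)
rel(.6185,.1943,.25,6)
E
```

```text
box p0.59 px [299. 195.] c [576.7  14.4] wh [194.7  84.7] ang-5.5
slab_low p0.79 px [326. 189.] c [576.1  12.3] wh [148.8  62.5] ang-5.8
pos [0.5777 0.0152 0.2491] yaw [ 0.995 -0.095] shift [ 0.0235 -0.1821 -0.0011] turn [ 0.001  0.001 -0.2  ]
```

View pics/w1.png

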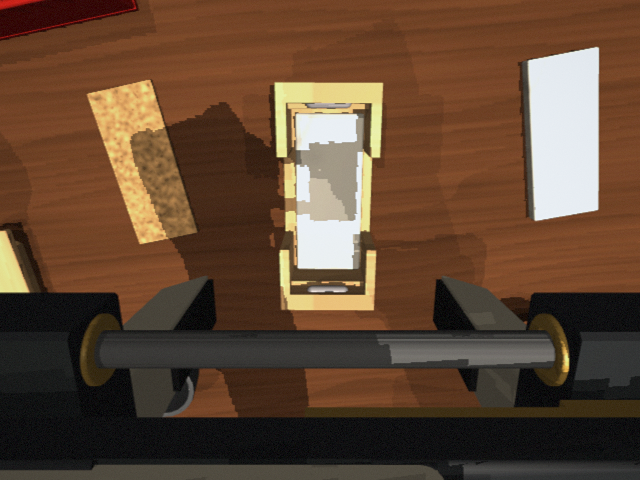

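```bash
sed -i 's/^def look(c,name,z,n=3):/def look(c,name,z,n=2,new=1):/; s/    for s in silhouettes(name,c)\[:n\]:/    global P0\n    if new: P0=camera_params(c); get_image(c)\n    for s in silhouettes(name,c)[:n]:/; s/w=ray(c,ct,z)/w=ray(c,ct,z,P0)/' h.py; python3 - <<'E'
from h import *
look("wrist","box",.066);look("wrist","slab_low",.022,new=0);look("wrist","sheet",.005,new=0);look("wrist","slab_top",.014,new=0)
rel(.6185,.1943,.15,6)
E
```

```text
box p0.88 px [290. 194.] c [577.8  18.7] wh [196.2  84.7] ang-5.3
box p0.25 px [  9. 266.] c [547.7 290.5] wh [60.6 29.8] ang-18.0
slab_low p0.57 px [321. 188.] c [577.5  17.9] wh [148.4  61.7] ang-5.4
sheet p0.69 px [135. 160.] c [618.  192.5] wh [150.5  64.2] ang6.8
slab_top p0.58 px [558. 127.] c [ 610.  -202.1] wh [149.3  66.3] ang5.4
pos [0.5779 0.0154 0.2496] yaw [ 0.995 -0.096] shift [ 0.0232 -0.182   0.0995] turn [ 0.    -0.    -0.201]
```

jog_arm(
  motion=[
    [[0.0229, -0.1806, 0.13, 0, 0, -0.211, -1], [0.0229, -0.1806, 0.13, 0, 0, -0.211, -1], [0.0229, -0.1806, 0.13, 0, 0, -0.211, -1], [0.0229, -0.1806, 0.13, 0, 0, -0.211, -1], [0.0229, -0.1806, 0.13, 0, 0, -0.211, -1], [0.0229, -0.1806, 0.13, 0, 0, -0.211, -1], [0.0229, -0.1806, 0.13, 0, 0, -0.211, -1], [0.0229, -0.1806, 0.13, 0, 0, -0.211, -1], [0.0229, -0.1806, 0.13, 0, 0, -0.211, -1], [0.0229, -0.1806, 0.13, 0, 0, -0.211, -1]],
  ],
)

```text
clock: 3.8
position: [0.619, 0.192, 0.1206]
ee_rot: [3.136, 0.179, 0.003]
force: [0.1, 0.1, 0.3]
width: 0.999
gripper_force: 0.0
```

```bash
python3 - <<'E'
from h import *
look("wrist","sheet",.005)
rel(.618,.193,.002,6.6)
E
```

```text
sheet p0.72 px [324. 218.] c [618.3 193.8] wh [150.4  63.5] ang7.1
pos [0.6188 0.1925 0.1206] yaw [0.993 0.114] shift [-0.0009 -0.0007  0.1186] turn [ 0.    -0.002 -0.001]
```

jog_arm(
  motion=[
    [[-0.0008, -0.0008, 0.04, 0, 0, -0.005, -1], [-0.0008, -0.0008, 0.08, 0, 0, -0.005, -1], [-0.0008, -0.0008, 0.105, 0, 0, -0.005, -1], [-0.0008, -0.0008, 0.115, 0, 0, -0.005, -1], [-0.0008, -0.0008, 0.119, 0, 0, -0.005, -1], [-0.0008, -0.0008, 0.119, 0, 0, -0.005, -1], [-0.0008, -0.0008, 0.119, 0, 0, -0.005, -1]],
  ],
)

```text
clock: 4.48
position: [0.6181, 0.1946, 0.002]
ee_rot: [-3.136, -0.19, -0.003]
force: [0.2, 0.4, 0.0]
width: 0.998
gripper_force: 0.0
```

jog_arm(
  motion=[
    [[0, 0, 0, 0, 0, 0, 0.4], [0, 0, 0, 0, 0, 0, 0.4], [0, 0, 0, 0, 0, 0, 0.4], [0, 0, 0, 0, 0, 0, 0.4], [0, 0, 0, 0, 0, 0, 0.4], [0, 0, 0, 0, 0, 0, 0.4]],
  ],
  force=10,
)

```text
clock: 4.98
position: [0.6173, 0.1948, 0.0005]
ee_rot: [3.136, 0.191, 0.0]
force: [-0.2, -0.7, 1.9]
width: 0.672
gripper_force: 10.0
```

jog_arm(
  motion=[
    [[0, 0, -0.03, 0, 0, 0, 0.4], [0, 0, -0.07, 0, 0, 0, 0.4], [0, 0, -0.11, 0, 0, 0, 0.4], [-0.0612, 0.1704, -0.13, 0, 0, 0.216, 0.4], [-0.0612, 0.1704, -0.13, 0, 0, 0.216, 0.4], [-0.0612, 0.1704, -0.13, 0, 0, 0.216, 0.4], [-0.0612, 0.1704, -0.13, 0, 0, 0.216, 0.4], [-0.0612, 0.1704, -0.13, 0, 0, 0.216, 0.4], [-0.0612, 0.1704, -0.13, 0, 0, 0.216, 0.4], [-0.0612, 0.1704, -0.13, 0, 0, 0.216, 0.4]],
  ],
)

```text
clock: 5.82
position: [0.577, 0.0172, 0.1306]
ee_rot: [3.138, -0.152, 0.001]
force: [0.9, 0.6, -0.2]
width: 0.672
gripper_force: 10.0
```

jog_arm(
  motion=[
    [[0, 0, 0, 0, 0, 0, 0.4], [0, 0, 0, 0, 0, 0, 0.4], [0, 0, 0, 0, 0, 0, 0.4]],
  ],
)

```text
clock: 6.07
position: [0.5772, 0.0201, 0.1302]
ee_rot: [-3.138, 0.144, 0.0]
force: [-0.2, -0.2, -0.4]
width: 0.674
gripper_force: 10.0
```

```bash
python3 - <<'E'
from h import *
s=observe()
look("wrist","sheet",s["position"][2]+.004);look("wrist","box",.066,new=0);look("wrist","catch_a",.055,new=0)
rel(.578,.0183,.08,-5.4)
cv2.imwrite("pics/w2.png",get_image("wrist")[:,:,::-1])
E
```

```text
sheet p0.88 px [325. 234.] c [609.  18.] wh [88.1 62.6] ang-4.7
box p0.55 px [332.  88.] c [663.8  11.2] wh [83.9 23.5] ang84.8
catch_a p0.69 px [328.  88.] c [664.3  11. ] wh [88.5 24.7] ang84.8
pos [0.577  0.019  0.1302] yaw [ 0.996 -0.093] shift [0.001  0.0006 0.0502] turn [-0.     0.     0.001]
```

View pics/w2.png

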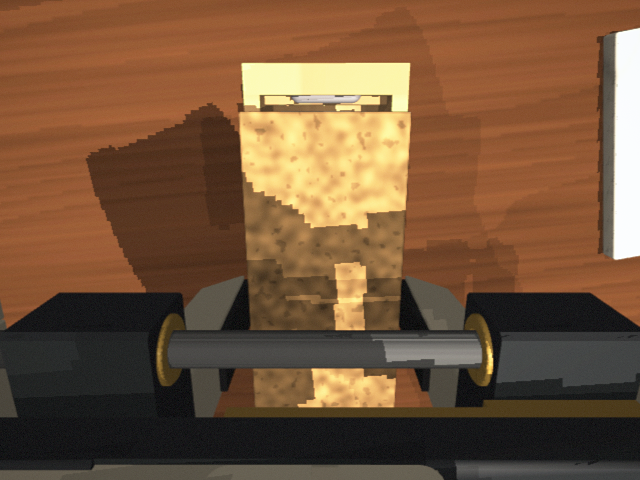

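jog_arm(
  motion=[
    [[0, 0.0007, 0.03, 0, 0, 0, 0.4], [0, 0.0007, 0.05, 0, 0, 0, 0.4], [0, 0.0007, 0.062, 0, 0, 0, 0.4], [0, 0.0007, 0.074, 0, 0, 0, 0.4], [0, 0.0007, 0.086, 0, 0, 0, 0.4], [0, 0.0007, 0.096, 0, 0, 0, 0.4], [0, 0.0007, 0.102, 0, 0, 0, 0.4], [0, 0.0007, 0.106, 0, 0, 0, 0.4], [0, 0.0007, 0.107, 0, 0, 0, 0.4], [0, 0.0007, 0.107, 0, 0, 0, 0.4]],
  ],
)

```text
clock: 7.15
position: [0.5772, 0.0176, 0.0235]
ee_rot: [-3.138, 0.148, -0.0]
force: [0.2, 0.2, -0.6]
width: 0.669
gripper_force: 10.0
```

jog_arm(
  motion=[
    [[0, 0, 0.0005, 0, 0, 0, 0.4], [0, 0, 0, 0, 0, 0, -1], [0, 0, 0, 0, 0, 0, -1], [0, 0, 0, 0, 0, 0, -1], [0, 0, 0, 0, 0, 0, -1], [0, 0, -0.03, 0, 0, 0, -1], [0, 0, -0.07, 0, 0, 0, -1], [0, 0, -0.11, 0, 0, 0, -1], [0, 0, -0.15, 0, 0, 0, -1], [0, 0, -0.15, 0, 0, 0, -1]],
  ],
)

```text
clock: 7.98
position: [0.5812, 0.0185, 0.1816]
ee_rot: [-3.136, 0.148, -0.019]
force: [1.2, 0.3, 0.9]
width: 1.002
gripper_force: 0.0
```

```bash
python3 - <<'E'
from h import *
look("wrist","sheet",.027);look("wrist","box",.066,new=0)
cv2.imwrite("pics/w3.png",get_image("wrist")[:,:,::-1])
rel(.6095,-.2025,.12,5.3)
E
```

```text
sheet p0.70 px [326. 211.] c [578.   18.1] wh [149.   62.8] ang-5.2
box p0.78 px [288. 164.] c [588.5  17.9] wh [174.1  84.8] ang-5.0
pos [0.5763 0.0174 0.1726] yaw [ 0.996 -0.094] shift [0.0538 0.2157 0.0527] turn [ 0.     0.001 -0.187]
```

View pics/w3.png

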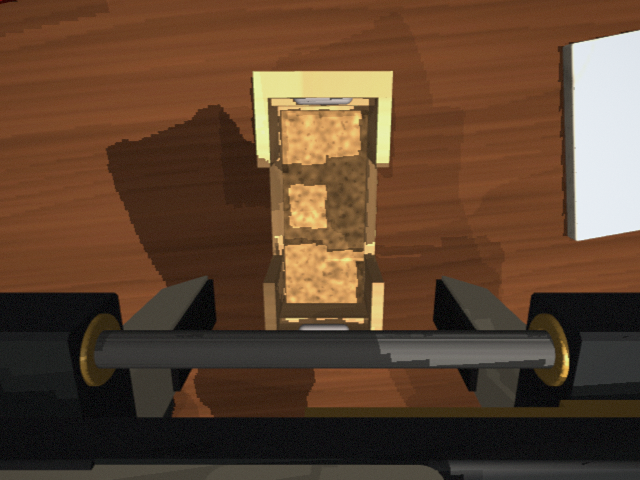

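The sheet lies flat and centred in the box (columns 280–365, rows 108–305). Next comes the slab.

jog_arm(
  motion=[
    [[0.0538, 0.2157, 0.053, 0, 0, -0.187, -1], [0.0538, 0.2157, 0.053, 0, 0, -0.187, -1], [0.0538, 0.2157, 0.053, 0, 0, -0.187, -1], [0.0538, 0.2157, 0.053, 0, 0, -0.187, -1], [0.0538, 0.2157, 0.053, 0, 0, -0.187, -1], [0.0538, 0.2157, 0.053, 0, 0, -0.187, -1], [0.0538, 0.2157, 0.053, 0, 0, -0.187, -1], [0.0538, 0.2157, 0.053, 0, 0, -0.187, -1], [0.0538, 0.2157, 0.053, 0, 0, -0.187, -1], [0.0538, 0.2157, 0.053, 0, 0, -0.187, -1]],
  ],
)

```text
clock: 9.02
position: [0.6101, -0.2001, 0.1199]
ee_rot: [-3.137, -0.149, 0.001]
force: [-0.3, 0.5, 0.3]
width: 1.0
gripper_force: 0.0
```

```bash
python3 - <<'E'
from h import *
look("wrist","slab_top",.014)
rel(.6095,-.2025,.003,5.3)
E
```

```text
slab_top p0.63 px [336. 217.] c [ 610.4 -205. ] wh [150.   61.6] ang5.4
slab_top p0.59 px [ 40. 168.] c [610.9 -10.4] wh [127.4  47.7] ang-5.6
pos [ 0.6104 -0.2004  0.1205] yaw [0.995 0.095] shift [-0.0011  0.002   0.1175] turn [-0.001 -0.     0.003]
```

jog_arm(
  motion=[
    [[0, 0.0036, 0.04, 0, 0, 0, -1], [0, 0.0036, 0.08, 0, 0, 0, -1], [0, 0.0036, 0.105, 0, 0, 0, -1], [0, 0.0036, 0.114, 0, 0, 0, -1], [0, 0.0036, 0.117, 0, 0, 0, -1], [0, 0.0036, 0.117, 0, 0, 0, -1], [0, 0.0036, 0.117, 0, 0, 0, -1]],
  ],
)

```text
clock: 9.7
position: [0.6121, -0.2057, 0.0052]
ee_rot: [3.137, 0.146, 0.004]
force: [0.8, -0.8, 1.2]
width: 0.997
gripper_force: 0.0
```

jog_arm(
  motion=[
    [[0, 0, 0, 0, 0, 0, 0.4], [0, 0, 0, 0, 0, 0, 0.4], [0, 0, 0, 0, 0, 0, 0.4], [0, 0, 0, 0, 0, 0, 0.4], [0, 0, 0, 0, 0, 0, 0.4], [0, 0, 0, 0, 0, 0, 0.4]],
  ],
  force=35,
)

```text
clock: 10.2
position: [0.6107, -0.2059, 0.0037]
ee_rot: [3.138, 0.146, 0.001]
force: [-0.6, 1.1, 3.7]
width: 0.668
gripper_force: 35.0
```

```bash
python3 - <<'E'
from h import *
look("wrist","slab_top",.014)
rel(.578,.0183,.14,-5.4)
E
```

```text
slab_top p0.77 px [326. 236.] c [ 643.8 -201.6] wh [82.5 62.1] ang5.3
pos [ 0.6108 -0.2059  0.0037] yaw [0.996 0.092] shift [-0.0118 -0.2263 -0.1363] turn [ 0.    -0.     0.187]
```

jog_arm(
  motion=[
    [[0, 0, -0.03, 0, 0, 0, 0.4], [0, 0, -0.07, 0, 0, 0, 0.4], [0, 0, -0.11, 0, 0, 0, 0.4], [-0.0113, -0.2263, -0.136, 0, 0, 0.187, 0.4], [-0.0113, -0.2263, -0.136, 0, 0, 0.187, 0.4], [-0.0113, -0.2263, -0.136, 0, 0, 0.187, 0.4], [-0.0113, -0.2263, -0.136, 0, 0, 0.187, 0.4], [-0.0113, -0.2263, -0.136, 0, 0, 0.187, 0.4], [-0.0113, -0.2263, -0.136, 0, 0, 0.187, 0.4], [-0.0113, -0.2263, -0.136, 0, 0, 0.187, 0.4]],
  ],
)

```text
clock: 11.13
position: [0.5772, 0.0262, 0.1398]
ee_rot: [-3.135, 0.134, 0.0]
force: [0.7, 0.5, -3.7]
width: 0.674
gripper_force: 35.0
```

jog_arm(
  motion=[
    [[0, 0, 0, 0, 0, 0, 0.4], [0, 0, 0, 0, 0, 0, 0.4], [0, 0, 0, 0, 0, 0, 0.4]],
  ],
)

```text
clock: 11.38
position: [0.5783, 0.0165, 0.1388]
ee_rot: [3.137, -0.152, -0.001]
force: [0.1, 0.6, -2.7]
width: 0.672
gripper_force: 35.0
```

```bash
python3 - <<'E'
from h import *
s=observe()
look("wrist","slab_top",s["position"][2]+.0105);look("wrist","box",.066,new=0)
rel(.578,.0183,.031,-5.4)
E
```

```text
slab_top p0.60 px [330. 236.] c [611.2  14.3] wh [82.8 61.8] ang-5.5
box p0.86 px [325.  92.] c [663.4  11.3] wh [84.1 24.1] ang84.5
pos [0.5784 0.017  0.139 ] yaw [ 0.995 -0.096] shift [-0.0005 -0.0013  0.108 ] turn [ 0.     0.    -0.002]
```

jog_arm(
  motion=[
    [[0, -0.001, 0.03, 0, 0, 0, 0.4], [0, -0.001, 0.05, 0, 0, 0, 0.4], [0, -0.001, 0.062, 0, 0, 0, 0.4], [0, -0.001, 0.074, 0, 0, 0, 0.4], [0, -0.001, 0.086, 0, 0, 0, 0.4], [0, -0.001, 0.096, 0, 0, 0, 0.4], [0, -0.001, 0.103, 0, 0, 0, 0.4], [0, -0.001, 0.107, 0, 0, 0, 0.4], [0, -0.001, 0.108, 0, 0, 0, 0.4], [0, -0.001, 0.108, 0, 0, 0, 0.4]],
  ],
)

```text
clock: 12.37
position: [0.5787, 0.0195, 0.0314]
ee_rot: [3.138, -0.148, 0.0]
force: [-0.0, 0.2, -2.7]
width: 0.673
gripper_force: 35.0
```

jog_arm(
  motion=[
    [[0, 0, 0.0005, 0, 0, 0, 0.4], [0, 0, 0.0005, 0, 0, 0, 0.4]],
  ],
)

```text
clock: 12.53
position: [0.5789, 0.0195, 0.0314]
ee_rot: [-3.138, 0.148, -0.002]
force: [0.1, 0.0, -2.3]
width: 0.669
gripper_force: 35.0
```

Just above contact; release and lift.

jog_arm(
  motion=[
    [[0, 0, 0.0006, 0, 0, 0, 0.4], [0, 0, 0.0006, 0, 0, 0, -1], [0, 0, 0.0006, 0, 0, 0, -1], [0, 0, 0.0006, 0, 0, 0, -1], [0, 0, 0, 0, 0, 0, -1], [0, 0, -0.03, 0, 0, 0, -1], [0, 0, -0.07, 0, 0, 0, -1], [0, 0, -0.11, 0, 0, 0, -1], [0, 0, -0.15, 0, 0, 0, -1], [0, 0, -0.15, 0, 0, 0, -1]],
  ],
)

```text
clock: 13.37
position: [0.5827, 0.0204, 0.1892]
ee_rot: [-3.136, 0.148, -0.019]
force: [2.7, -0.2, 0.1]
width: 0.998
gripper_force: 0.0
```

```bash
python3 - <<'E'
from h import *
get_image("wrist")
look("wrist","slab_top",.041);look("wrist","box",.066,new=0);look("top","slab_top",.041)
look("top","lid",.0285)
cv2.imwrite("pics/w4.png",get_image("wrist")[:,:,::-1])
rel(.473,.364,.2,3.7)
E
```

```text
slab_top p0.59 px [329. 211.] c [578.2  20.4] wh [149.5  63. ] ang-5.4
box p0.94 px [336. 118.] c [587.9  18.1] wh [175.4  84. ] ang-5.2
lid p0.90 px [156. 286.] c [473.9 364.1] wh [196.8  89.4] ang3.7
pos [0.5779 0.0194 0.1797] yaw [ 0.996 -0.094] shift [-0.1369 -0.3332 -0.0201] turn [ 0.     0.002 -0.159]
```

View pics/w4.png

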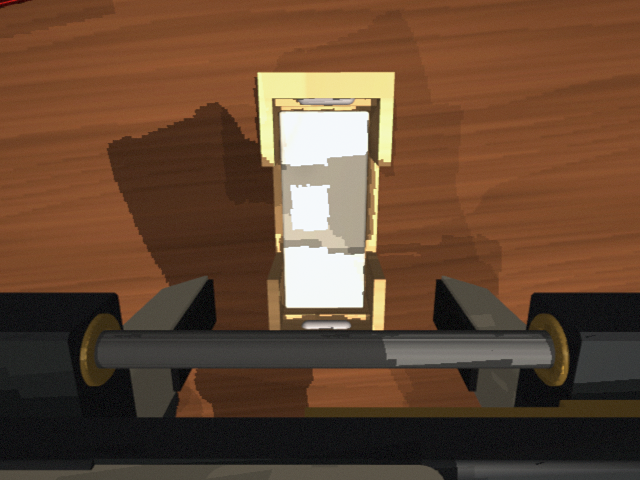

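Slab is flat and centred in the box. Now the lid.

jog_arm(
  motion=[
    [[-0.04, 0, -0.02, 0, 0, 0, -1], [-0.08, -0.03, -0.02, 0, 0, -0.08, -1], [-0.12, -0.06, -0.02, 0, 0, -0.159, -1], [-0.1369, -0.1, -0.02, 0, 0, -0.159, -1], [-0.1369, -0.14, -0.02, 0, 0, -0.159, -1], [-0.1369, -0.18, -0.02, 0, 0, -0.159, -1], [-0.1369, -0.22, -0.02, 0, 0, -0.159, -1], [-0.1369, -0.26, -0.02, 0, 0, -0.159, -1], [-0.1369, -0.3, -0.02, 0, 0, -0.159, -1], [-0.1369, -0.3332, -0.02, 0, 0, -0.159, -1]],
  ],
)

```text
clock: 14.65
position: [0.4732, 0.3659, 0.2002]
ee_rot: [3.139, 0.101, -0.001]
force: [1.6, -0.3, -0.6]
width: 1.002
gripper_force: 0.0
```

jog_arm(
  motion=[
    [[0, 0, 0, 0, 0, 0, -1], [0, 0, 0, 0, 0, 0, -1], [0, 0, 0, 0, 0, 0, -1]],
  ],
)

```text
clock: 14.9
position: [0.4733, 0.3636, 0.1999]
ee_rot: [3.138, 0.102, -0.002]
force: [0.3, -0.9, 0.2]
width: 0.999
gripper_force: 0.0
```

```bash
python3 - <<'E'
from h import *
look("wrist","lid",.0285);look("wrist","lid_bar",.0605,new=0)
im=get_image("wrist");cv2.imwrite("pics/w5.png",im[:,:,::-1])
rel(.473,.364,.04,3.7)
E
```

```text
lid p0.64 px [323. 196.] c [472.3 364.7] wh [196.5  85.1] ang3.7
lid_bar p0.60 px [322. 191.] c [480.7 365.4] wh [175.6  76.3] ang3.6
pos [0.4741 0.3625 0.2009] yaw [0.998 0.063] shift [-0.001  -0.0017  0.1609] turn [ 0.001 -0.    -0.002]
```

View pics/w5.png

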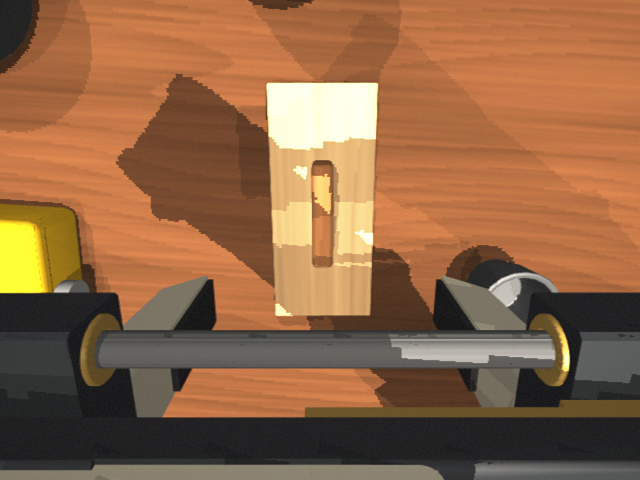

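jog_arm(
  motion=[
    [[-0.0014, -0.002, 0.04, 0, 0, 0, -1], [-0.0014, -0.002, 0.08, 0, 0, 0, -1], [-0.0014, -0.002, 0.12, 0, 0, 0, -0.4], [-0.0014, -0.002, 0.15, 0, 0, 0, 0], [-0.0014, -0.002, 0.162, 0, 0, 0, 0], [-0.0014, -0.002, 0.165, 0, 0, 0, 0], [-0.0014, -0.002, 0.165, 0, 0, 0, 0], [-0.0014, -0.002, 0.165, 0, 0, 0, 0]],
  ],
)

```text
clock: 15.77
position: [0.4731, 0.3668, 0.0378]
ee_rot: [-3.138, -0.101, -0.003]
force: [0.4, 0.3, 0.4]
width: 0.616
gripper_force: 0.0
```

jog_arm(
  motion=[
    [[0, 0, 0, 0, 0, 0, 1], [0, 0, 0, 0, 0, 0, 1], [0, 0, 0, 0, 0, 0, 1], [0, 0, 0, 0, 0, 0, 1], [0, 0, 0, 0, 0, 0, 1], [0, 0, 0, 0, 0, 0, 1], [0, 0, 0, 0, 0, 0, 1], [0, 0, 0, 0, 0, 0, 1]],
  ],
  force=30,
)

```text
clock: 16.43
position: [0.4721, 0.3657, 0.036]
ee_rot: [3.14, 0.101, 0.0]
force: [-0.8, -3.1, 4.3]
width: 0.173
gripper_force: 30.0
```

```bash
python3 - <<'E'
from h import *
look("wrist","lid",.0285); print(observe()["width"]*.092)
rel(.578,.0183,.18,-5.4)
E
```

```text
lid p0.59 px [323. 174.] c [511.6 369.2] wh [116.4  84.1] ang3.7
0.015927625936273088
pos [0.4721 0.3657 0.036 ] yaw [0.998 0.064] shift [ 0.0833  0.3536 -0.1438] turn [ 0.    -0.     0.159]
```

jog_arm(
  motion=[
    [[0, 0, -0.03, 0, 0, 0, 1], [0, 0, -0.07, 0, 0, 0, 1], [0, 0, -0.11, 0, 0, 0, 1], [0, 0.03, -0.143, 0, 0, 0, 1], [0, 0.07, -0.143, 0, 0, 0, 1], [0, 0.11, -0.143, 0, 0, 0, 1], [0, 0.15, -0.143, 0, 0, 0, 1], [0.02, 0.18, -0.143, 0, 0, 0.04, 1], [0.04, 0.21, -0.143, 0, 0, 0.08, 1], [0.06, 0.24, -0.143, 0, 0, 0.12, 1]],
  ],
)

```text
clock: 17.37
position: [0.5478, 0.1287, 0.1788]
ee_rot: [-3.14, 0.089, -0.0]
force: [0.2, -0.2, -2.4]
width: 0.172
gripper_force: 30.0
```

jog_arm(
  motion=[
    [[0.01, 0.03, 0, 0, 0, 0.039, 1], [0.01, 0.05, 0, 0, 0, 0.039, 1], [0.01, 0.07, 0, 0, 0, 0.039, 1], [0.01, 0.09, 0, 0, 0, 0.039, 1], [0.01, 0.11, 0, 0, 0, 0.039, 1], [0.01, 0.11, 0, 0, 0, 0.039, 1], [0.01, 0.11, 0, 0, 0, 0.039, 1], [0.01, 0.11, 0, 0, 0, 0.039, 1]],
  ],
)

```text
clock: 18.03
position: [0.5512, 0.0207, 0.1786]
ee_rot: [-3.137, 0.147, 0.0]
force: [0.0, 0.7, -2.0]
width: 0.171
gripper_force: 30.0
```

```bash
python3 - <<'E'
from h import *
look("wrist","lid",observe()["position"][2]-.0075);look("wrist","box",.066,new=0)
rel(.5778,.0183,.14,-5.4)
cv2.imwrite("pics/w6.png",get_image("wrist")[:,:,::-1])
E
```

```text
lid p0.86 px [325. 172.] c [590.8  18.1] wh [115.9  83.6] ang-5.6
lid p0.72 px [324.  42.] c [652.5  12.3] wh [51.4  8.7] ang84.6
box p0.56 px [327.  39.] c [668.4  10.8] wh [84.  13.2] ang84.6
box p0.54 px [323. 173.] c [567.6  20.2] wh [189.5 137.4] ang-5.3
pos [0.5513 0.0213 0.1788] yaw [ 0.996 -0.092] shift [0.0267 0.0005 0.0388] turn [-0.001  0.     0.002]
```

View pics/w6.png

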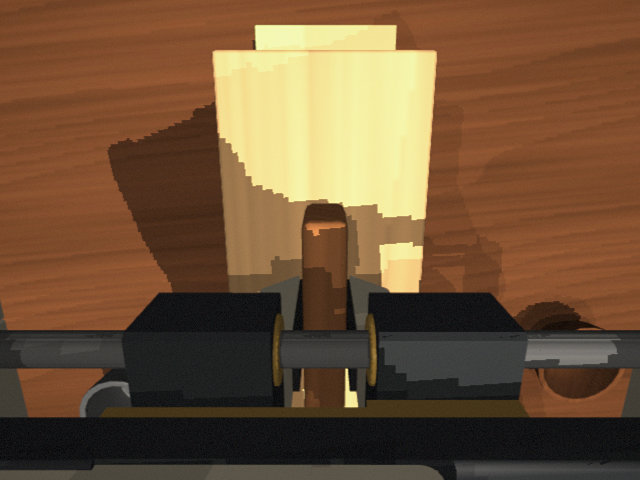

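jog_arm(
  motion=[
    [[0.0268, 0.0007, 0.01, 0, 0, 0, 1], [0.0268, 0.0007, 0.03, 0, 0, 0, 1], [0.0268, 0.0007, 0.05, 0, 0, 0, 1], [0.0268, 0.0007, 0.065, 0, 0, 0, 1], [0.0268, 0.0007, 0.072, 0, 0, 0, 1], [0.0268, 0.0007, 0.072, 0, 0, 0, 1], [0.0268, 0.0007, 0.072, 0, 0, 0, 1]],
  ],
)

```text
clock: 18.82
position: [0.5781, 0.0173, 0.1072]
ee_rot: [-3.138, 0.147, -0.0]
force: [0.5, -0.5, -2.2]
width: 0.175
gripper_force: 30.0
```

```bash
python3 - <<'E'
from h import *
get_image("wrist")
look("wrist","lid",observe()["position"][2]-.0075)
rel(.578,.0183,.094,-5.4)
E
```

```text
lid p0.92 px [322. 176.] c [618.1  14.5] wh [116.7  84.1] ang-5.4
pos [0.5788 0.0171 0.1081] yaw [ 0.996 -0.094] shift [-0.0009 -0.0012  0.014 ] turn [-0.    -0.002  0.   ]
```

jog_arm(
  motion=[
    [[-0.001, -0.0004, 0.002, 0, 0, 0, 1], [-0.001, -0.0004, 0.004, 0, 0, 0, 1], [-0.001, -0.0004, 0.006, 0, 0, 0, 1], [-0.001, -0.0004, 0.008, 0, 0, 0, 1], [-0.001, -0.0004, 0.01, 0, 0, 0, 1], [-0.001, -0.0004, 0.011, 0, 0, 0, 1], [-0.001, -0.0004, 0.012, 0, 0, 0, 1], [-0.001, -0.0004, 0.013, 0, 0, 0, 1], [-0.001, -0.0004, 0.013, 0, 0, 0, 1]],
  ],
)

```text
clock: 19.72
position: [0.5773, 0.0173, 0.0938]
ee_rot: [-3.138, 0.148, -0.001]
force: [1.0, 0.9, -1.2]
width: 0.171
gripper_force: 30.0
```

jog_arm(
  motion=[
    [[0, 0, 0.0006, 0, 0, 0, 1], [0, 0, 0.0012, 0, 0, 0, 1], [0, 0, 0.0012, 0, 0, 0, 1]],
  ],
)

```text
clock: 19.97
position: [0.5778, 0.0173, 0.0931]
ee_rot: [-3.138, 0.148, -0.002]
force: [1.9, -0.5, 1.6]
width: 0.173
gripper_force: 30.0
```

Contact; release to a moderate opening, wait, and rise.

jog_arm(
  motion=[
    [[0, 0, 0, 0, 0, 0, -0.3], [0, 0, 0, 0, 0, 0, -0.3], [0, 0, 0, 0, 0, 0, -0.3], [0, 0, 0, 0, 0, 0, -0.3], [0, 0, -0.02, 0, 0, 0, -0.3], [0, 0, -0.05, 0, 0, 0, -0.3], [0, 0, -0.08, 0, 0, 0, -0.3], [0, 0, -0.11, 0, 0, 0, -0.3], [0, 0, -0.11, 0, 0, 0, 1], [0, 0, -0.11, 0, 0, 0, 1]],
  ],
)

```text
clock: 20.8
position: [0.578, 0.0175, 0.2045]
ee_rot: [-3.138, 0.148, -0.006]
force: [-0.4, 0.2, -1.3]
width: 0.551
gripper_force: 0.0
```

```bash
python3 - <<'E'
from h import *
get_image("wrist")
look("wrist","lid",.0855)
look("top","lid",.0855)
look("top","lid_bar",.0855,new=0)
cv2.imwrite("pics/s7.png",cv2.resize(get_image("scene")[190:300,250:400,::-1],None,fx=4,fy=4,interpolation=2))
rel(.578+.9955*.078,.0183-.094*.078,.12,-5.4)
rel(.578-.9955*.078,.0183+.094*.078,.12,-5.4)
E
```

```text
lid p0.79 px [326. 198.] c [585.5  17.4] wh [180.4  85. ] ang-5.4
pos [0.5765 0.0172 0.2017] yaw [ 0.996 -0.094] shift [ 0.0796 -0.0013  0.0815] turn [ 0.     0.002 -0.   ]
pos [0.5765 0.0172 0.2017] yaw [ 0.996 -0.094] shift [-0.0764 -0.0013  0.0818] turn [ 0.     0.002 -0.   ]
```

View pics/s7.png

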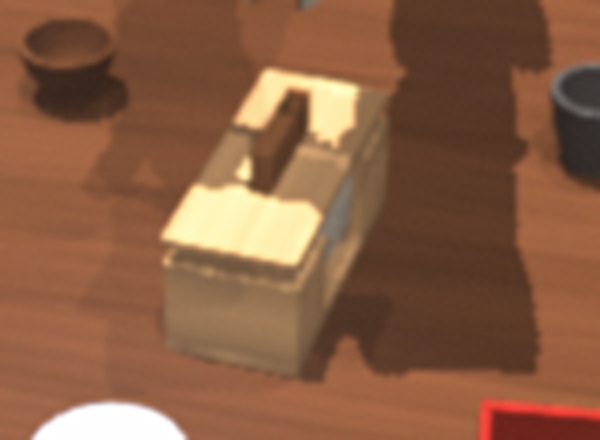

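jog_arm(
  motion=[
    [[0.04, -0.0013, 0, 0, 0, 0, 1], [0.0796, -0.0013, 0, 0, 0, 0, 1], [0.0796, -0.0013, 0.02, 0, 0, 0, 1], [0.0796, -0.0013, 0.05, 0, 0, 0, 1], [0.0796, -0.0013, 0.08, 0, 0, 0, 1], [0.0796, -0.0013, 0.105, 0, 0, 0, 1], [0.0796, -0.0013, 0.11, 0, 0, 0, 1], [0.0796, -0.0013, 0.11, 0, 0, 0, 1], [0.0796, -0.0013, 0.11, 0, 0, 0, 1]],
  ],
)

```text
clock: 21.9
position: [0.6568, 0.0112, 0.0934]
ee_rot: [-3.138, 0.148, -0.001]
force: [1.0, 1.1, -0.7]
width: 0.009
gripper_force: 0.0
```

jog_arm(
  motion=[
    [[0, 0, 0.004, 0, 0, 0, 1], [0, 0, 0.007, 0, 0, 0, 1], [0, 0, 0.009, 0, 0, 0, 1], [0, 0, 0.011, 0, 0, 0, 1], [0, 0, 0.013, 0, 0, 0, 1], [0, 0, 0.015, 0, 0, 0, 1], [0, 0, 0.017, 0, 0, 0, 1], [0, 0, 0.0185, 0, 0, 0, 1], [0, 0, 0.0195, 0, 0, 0, 1], [0, 0, 0.0195, 0, 0, 0, 1]],
  ],
)

```text
clock: 22.73
position: [0.6565, 0.0111, 0.0757]
ee_rot: [3.138, -0.148, 0.002]
force: [-8.1, -1.3, 24.3]
width: 0.003
gripper_force: 11.7
```

jog_arm(
  motion=[
    [[0, 0, 0.001, 0, 0, 0, 1], [0, 0, 0.001, 0, 0, 0, 1], [0, 0, -0.02, 0, 0, 0, 1], [0, 0, -0.06, 0, 0, 0, 1], [-0.04, 0, -0.07, 0, 0, 0, 1], [-0.08, 0, -0.07, 0, 0, 0, 1], [-0.12, 0, -0.07, 0, 0, 0, 1], [-0.156, 0, -0.07, 0, 0, 0, 1], [-0.156, 0, -0.06, 0, 0, 0, 1], [-0.156, 0, -0.04, 0, 0, 0, 1]],
  ],
)

```text
clock: 23.57
position: [0.5005, 0.026, 0.1149]
ee_rot: [3.138, -0.147, 0.005]
force: [0.5, 0.6, 0.2]
width: 0.008
gripper_force: 0.0
```

```bash
python3 - <<'E'
from h import *
rel(.578-.9955*.078,.0183+.094*.078,.095,-5.4)
look("top","lid",.08)
E
```

```text
pos [0.5005 0.026  0.1149] yaw [ 0.996 -0.093] shift [-0.0002  0.0004  0.0199] turn [ 0.    -0.003  0.001]
lid p0.89 px [314. 214.] c [616.   14.8] wh [118.4  83.3] ang-4.5
```

jog_arm(
  motion=[
    [[0, 0, 0.015, 0, 0, 0, 1], [0, 0, 0.024, 0, 0, 0, 1], [0, 0, 0.028, 0, 0, 0, 1], [0, 0, 0.031, 0, 0, 0, 1], [0, 0, 0.033, 0, 0, 0, 1], [0, 0, 0.035, 0, 0, 0, 1], [0, 0, 0.037, 0, 0, 0, 1], [0, 0, 0.039, 0, 0, 0, 1], [0, 0, 0.0405, 0, 0, 0, 1], [0, 0, 0.0405, 0, 0, 0, 1]],
  ],
)

```text
clock: 24.5
position: [0.501, 0.0257, 0.0742]
ee_rot: [3.137, -0.148, 0.001]
force: [-7.3, -1.3, 24.7]
width: 0.009
gripper_force: 12.0
```

Home (z ≈ 74 mm). I'll lift to the centre and re-press end b for certainty.

jog_arm(
  motion=[
    [[0, 0, -0.02, 0, 0, 0, 1], [0, 0, -0.06, 0, 0, 0, 1], [0.04, 0, -0.07, 0, 0, 0, 1], [0.08, 0, -0.07, 0, 0, 0, 1], [0.12, 0, -0.07, 0, 0, 0, 1], [0.156, 0, -0.06, 0, 0, 0, 1], [0.156, 0, -0.03, 0, 0, 0, 1], [0.156, 0, -0.01, 0, 0, 0, 1], [0.156, 0, 0.0, 0, 0, 0, 1], [0.156, 0, 0.001, 0, 0, 0, 1]],
  ],
)

```text
clock: 25.33
position: [0.6562, 0.0106, 0.0742]
ee_rot: [3.137, -0.149, -0.0]
force: [-11.6, -3.2, 31.8]
width: 0.006
gripper_force: 16.2
```

jog_arm(
  motion=[
    [[0, 0, 0.0005, 0, 0, 0, 1], [0, 0, 0.0005, 0, 0, 0, 1]],
  ],
)

```text
clock: 25.5
position: [0.6562, 0.0107, 0.0743]
ee_rot: [3.137, -0.148, 0.001]
force: [-10.0, -1.9, 24.7]
width: 0.006
gripper_force: 13.1
```

jog_arm(
  motion=[
    [[0, 0, -0.03, 0, 0, 0, 1], [0, 0, -0.07, 0, 0, 0, 1], [-0.05, 0, -0.11, 0, 0, 0, 1], [-0.08, 0, -0.15, 0, 0, 0, 1], [-0.08, 0, -0.15, 0, 0, 0, 1], [-0.08, 0, -0.15, 0, 0, 0, 1], [-0.08, 0, -0.15, 0, 0, 0, 1]],
  ],
)

```text
clock: 26.08
position: [0.5766, 0.0188, 0.2232]
ee_rot: [3.138, -0.147, 0.005]
force: [0.7, 0.9, -0.5]
width: 0.003
gripper_force: 0.0
```

```bash
python3 - <<'E'
from h import *
look("wrist","lid",.074)
print(observe()["force"])
cv2.imwrite("pics/s8.png",cv2.resize(get_image("scene")[190:300,250:400,::-1],None,fx=4,fy=4,interpolation=2))
E
```

```text
lid p0.83 px [327. 180.] c [593.5  16.7] wh [164.1  83.6] ang-5.3
[ 0.36378689  0.28363603 -0.52604974]
```

View pics/s8.png

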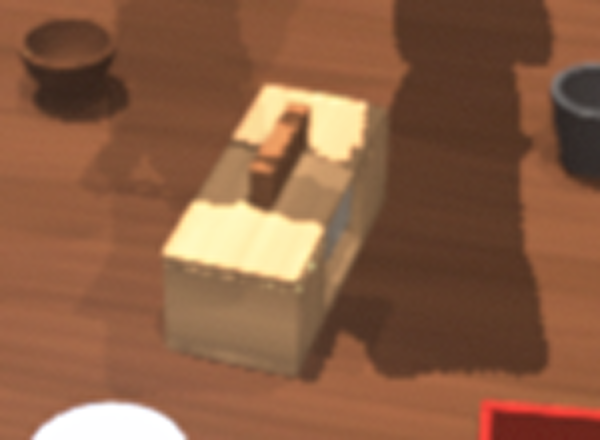

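The picture shows the lid flush on the rim all round, with no gap along the edge at crop (170–330, 260), and the robot is clear.

```bash
python3 -c "
from cell import *
print(sign_off())"
```

```text
the job is handed in; nothing more can be done
None
```

The job is handed in at about 26 s: cork sheet and second slab were seen flat and centred in the box, and the lid is snapped flush at both ends; no verdict was returned.

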